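# Take the yellow test weight off its hook and set it on the load cell

### The job

Before the next latch pull test the yellow test weight must be checked. Lift it up and off its double hook on the rack and set it down, not dropped, standing upright in the middle of the load cell's round black platform, wholly on it. Leave the blue weight hanging and the green one standing where they are.

Things in the scene. Friction and masses are not known exactly. Their poses are not given: they have to be found in the camera images.
- yellow_weight: Yellow test weight, 0.3 to 0.6 kg: round body 44 mm across, 52 mm tall, stem and level top cross bar 12 mm thick, bar 92 mm long. Origin: centre of underside; z up, y along the bar, bar centre at z 118 mm. Hangs upright by the bar on one of 2 double hooks (which one varies), bar 175 mm above the bench; -x points out of the hook, roughly to the robot. Bar's middle is free to grip from above.
- blue_weight: Blue test weight, same shape and axes, a bystander on the other hook, 125 mm away. A double hook is two dark 8 mm rods, 32 mm either side of the stem (56 mm free between); the bar lies in their V notches. Rod tips rise in front: lift the bar 21 mm or more, then bring it out along -x over the tips, 24 mm ahead; or lift it straight up, the body fits between the rods.
- green_weight: Green test weight, same shape and axes, a bystander standing on the bench beyond the load cell. The hook rack is aluminium, 0.2 m high and fixed to the bench; the rail that carries the hook rods runs along y of the hanging weights, its face 74 mm behind their bars (+x side), its top 22 mm above the bar centres. The hanging weights' undersides are 57 mm above the bench at the start.
- load_cell: Bench load cell, fixed: grey base 105 x 105 mm, 20 mm high, with a rigid flat round black platform 84 mm across on top, level, its top 34 mm above the bench. Origin: centre of the underside, on the bench; z up through the platform's centre. A tall gantry stands beyond y = -0.2 m (x 0.3 to 0.75 m): from the start draw the tool in to 0.4 m from the base axis, then swing round.
There are look-alikes about, which are no part of the job. What is shaped like the yellow_weight but purple is not meant.

How it is judged:
On the way, in this order (a step that is already met when the one before it is completed fails the run):
1. the yellow weight is held and lifted at least 20 mm up from its hook (height (world z) of yellow_weight above 0.07714 m and contact force between the fingers and yellow_weight above 1 N), for 0.2 s.
2. still held, it is lowered over the platform to within 15 mm of its top (horizontal distance between yellow_weight and load_cell below 0.022 m and height (world z) of yellow_weight below 0.049 m and contact force between the fingers and yellow_weight above 1 N), for 0.05 s.
At the end, for the whole second after the job is handed in: The yellow weight stands at rest on the load cell's platform, its axis within 22 mm of the platform's centre, tilted less than 10 degrees; the blue weight still hangs on its hook and the green one still stands, each within 30 mm of where they were and tilted less than 15 degrees (horizontal distance between yellow_weight and load_cell below 0.022 m and height (world z) of yellow_weight between 0.029 and 0.044 m and angle between yellow_weight's own z axis and vertical below 0.17 rad and linear speed of yellow_weight below 0.02 m/s and distance of each of blue_weight, green_weight from where it was at the start of the episode below 0.03 m and angle between each of blue_weight, green_weight's own z axis and vertical below 0.26 rad); the robot touches nothing.
It fails at once if the blue or the green weight is displaced by more than 60 mm (distance of any of blue_weight, green_weight from where it was at the start of the episode above 0.06 m).
It also fails if it takes over 48 s, if anything falls off the work surface, if the arm or the gripper's body presses on something with over 40 N, if the wrist force passes 120 N, or if a joint passes its speed limit or range.

### The arm

A 6-joint arm with a two-finger parallel gripper is mounted at the origin on a cart in front of the work surface, level with it; the furniture and walls round the work are solid. World frame = base frame: x ahead of the robot, y to its left, z up, the work surface at z = 0. Lengths are in m, angles in rad, forces in N, time in s.
With the tool pointing down it reaches from about 0.375 to 0.925 m from the base axis. Payload 5.7 kg.
Tool frame: the origin (TCP) lies midway between the tips of the shut fingers; the grasp point (between the pads) lies 19 mm behind it (manip.tcp_to_grasp is the z of the grasp point in the tool frame, in m); z points along the fingers, y is the line along which they close (so a half turn about z gives the same grasp; the last joint's range is limited). The gripper opens to 85 mm and grips with 20 to 120 N. Pads are 22 mm wide; open, the fingers measure 114 mm over their backs; the gripper's body (76 mm by 85 mm) begins 54 mm behind the grasp point. The pads swing forward as they close: fully open they stand 13 mm farther back than shut.
Start: joints at [1.055, 0.359, 1.51, -0, 1.272, -0.115], TCP at [0.234, 0.552, 0.231] pointing down, gripper open.
Joint ranges: [-2.97, 2.97], [-1.01, 2.36], [0.21, 2.38], [-0.96, 4.11], [0.2, 2.71], [-2.98, 2.98]. Speed limits (rad/s): [2.39, 2.39, 3.14, 3.14, 3.14, 3.14].

### API

Orientations are given as a unit quaternion [w, x, y, z].
In Python, from bench import manip gives the robot as it stands.
- The arm moves only by the tool apply_moves, never from a script. Its argument "series" is a list of rows, each a list of 4 numbers: the shift along the tool's x, y, z in m, then the turn about the tool's z in units of 5 degrees (1.0 is 5 degrees). In form: [[tx, ty, tz, twist], ...]. A call has 1 to 5 rows; each row is the pose to reach, as a shift and turn from the pose commanded when the call began, along the tool's axes at that moment; what a row does not reach only later rows make up. A row lasts 1/12 s, in which the tool goes at most 41.7 mm and 7.16 degrees, less where a joint would pass 70% of its speed; a pose out of reach is approached as far as the arm can. A call with a gripper value outside its range is refused whole. "hand" is the closure, from -1 (fully open) to 1 (shut), set as the call begins (left out, the last holds). The fingers move at their own pace and stop on an object; the grip force is fixed at half the most. Time passes only in rows, so rows that repeat a pose let the fingers close. It gives the time, the measured TCP pose, the force, the opening and the grip force at its end, in the units of the state.
- manip.get_state(): the state, without advancing time (a new reading comes with each control period).
- manip.camera(name): name is "side" or "top"; returns the picture (400x640x3 uint8, blue, green, red); there is no depth.
- manip.camera_model(name): a dict with "fx", "fy", "cx", "cy" (pixels), "dist" ([k1, k2, p1, p2, k3] as OpenCV has them; the pictures are not rectified), "world_from_camera" (4x4, takes a point from camera to world coordinates). Camera axes: x right, y down, z forward; pixel columns grow to the right and rows downward; lengths in m; the calibration is good to about 2 mm. A picture is of the moment at which its call begins. camera_model takes no time and is no camera call.
- manip.close_job(): hands the job in; it is judged then, once.
Trained networks look in the newest picture that a camera, given by its name, has taken for a name from the list of things; names that differ only in an ending like _2 or _b are one class to them, and where a whole thing is asked for, a point or a joint stands for the part that bears it (a point fixed in the world has none). Each returns a list of dicts, best first, with "score" (0 to 1); they miss things now and then, are a little off and sometimes report something else, mostly with a low value. They report only what shows in the picture. A call takes as long as a camera call. They do not tell look-alikes from the thing itself.
- manip.cut_out(camera, label): "pixels" (400x640 bool, what is visible of it) and "rect" ([left, top, right, bottom] in pixels, round what is visible of it).
The state is a dict: "time_s": time; "joints": joint angles; "qd": joint speeds; "joint_torque": joint torques, N m; "tcp_pos": TCP position; "ee_rot": TCP orientation; "wrist_force": force on the tool from outside, world axes, zero at the start; "wrist_torque": the same for the moment, N m; "width": finger opening in m; "grip_force": force on a finger pad.
Only numpy, scipy, OpenCV 4.12 (cv2) and the standard library are available. Lean on these libraries where they do the work, as an engineer would, in place of code of your own. Each camera call takes 0.05 s, during which the arm holds its last target. There are 200 camera calls.

## Working session

There is one attempt and no reset: what is moved stays moved. The work goes in short steps, Python scripts to look and compute and a tool call to move; the robot and the scene stay as the last step left them, time stands still between calls to the robot, and variables do not carry over. Pictures are saved under pics/ and viewed, at most 10 in all, crops included, and the job is handed in when it is done.

Besides the shell and the picture viewer there is one more tool, called after "Request:" as name([rows], argument=value, ...), one row to a line, values as JSON. apply_moves: Moves the arm, as the interface text tells. Its arguments: {"type":"object","properties":{"series":{"type":"array","items":{"type":"array","items":{"type":"number"}}},"hand":{"type":"number"}},"required":["series"]}

```bash
mkdir -p pics; ls
python3 - <<'E'
from bench import manip
import cv2,numpy as np
s=manip.get_state();print({k:np.round(v,4).tolist() for k,v in s.items()}, manip.tcp_to_grasp)
for c in("side","top"):
    im=manip.camera(c);cv2.imwrite(f"pics/{c}0.png",im)
    m=manip.camera_model(c);print(c,m["fx"],m["fy"],m["cx"],m["cy"],m["dist"]);print(np.round(m["world_from_camera"],4).tolist())
    for l in("yellow_weight","blue_weight","green_weight","load_cell"):
        for d in manip.cut_out(c,l):
            p=d["pixels"];print(c,l,round(d["score"],2),d["rect"],p.sum(),im[p].mean(0).round())
E
```

```text
pics
{'time_s': 0.0, 'joints': [1.0549, 0.3595, 1.5114, 0.0001, 1.2725, -0.1151], 'qd': [0.0005, 0.0, 0.0007, 0.0001, -0.0005, -0.0006], 'joint_torque': [-0.0001, -52.7611, -27.8621, -0.0007, 0.0135, -0.0], 'tcp_pos': [0.2337, 0.5519, 0.2304], 'ee_rot': [-0.0003, 0.199, 0.98, -0.0009], 'wrist_force': [0.272, 0.0469, 0.6645], 'wrist_torque': [0.0028, -0.0413, -0.0044], 'grip_force': 0.0, 'width': 0.0857} -0.0187
side 514.931407219361 514.931407219361 315.8731144853131 203.0112175024733 [-0.09576809  0.          0.          0.          0.        ]
[[-0.9978, 0.0559, -0.0362, 0.605], [0.062, 0.5789, -0.8131, 1.3269], [-0.0245, -0.8135, -0.5811, 0.8741], [0.0, 0.0, 0.0, 1.0]]
side yellow_weight 0.92 [247.7, 248.5, 288.1, 298.3] 634 [93. 52. 83.]
side blue_weight 0.57 [324.7, 156.2, 336.4, 213.7] 332 [91. 81. 82.]
side green_weight 0.58 [265.6, 130.0, 284.6, 175.1] 380 [82. 91. 87.]
side load_cell 0.89 [319.3, 156.1, 352.7, 178.9] 500 [78. 80. 82.]
top 370.3786800952893 370.3786800952893 317.8205121060365 197.99135067254974 [-0.07441267  0.          0.          0.          0.        ]
[[-0.0089, -0.9915, 0.1302, 0.4566], [-0.9996, 0.0054, -0.0274, 0.2028], [0.0265, -0.1304, -0.9911, 0.9114], [0.0, 0.0, 0.0, 1.0]]
top yellow_weight 0.91 [222.7, 197.1, 264.8, 218.4] 483 [ 97. 119. 131.]
top yellow_weight 0.91 [183.0, 123.4, 212.8, 167.5] 549 [98. 58. 84.]
top blue_weight 0.76 [279.0, 205.8, 328.1, 226.9] 509 [107.  98.  96.]
top green_weight 0.87 [405.9, 137.9, 451.2, 168.4] 470 [90. 95. 90.]
top load_cell 0.65 [401.4, 214.8, 450.5, 267.7] 1854 [81. 82. 79.]
```

View pics/side0.png

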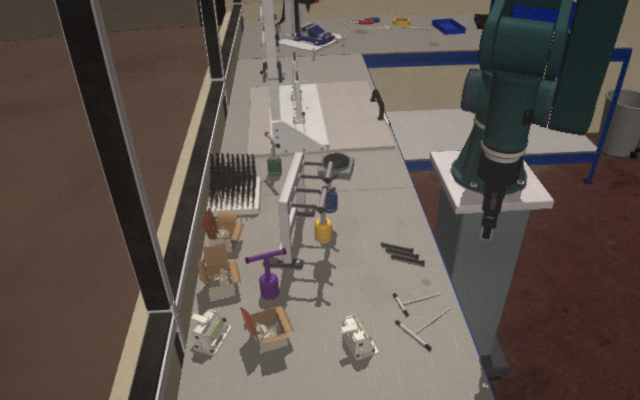

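View pics/top0.png

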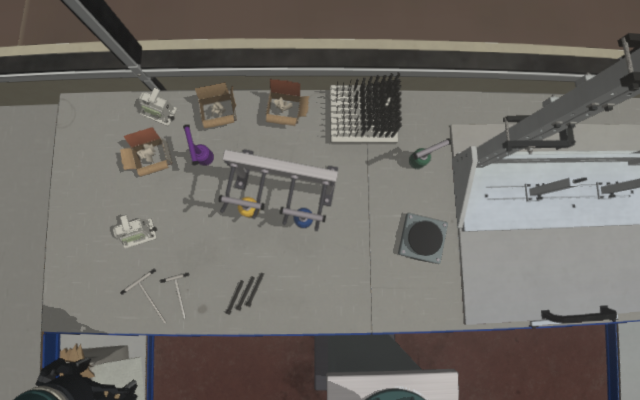

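Side: yellow at (323,230), purple look-alike at (268,285), blue behind it at (331,200), platform at (336,160). Top: yellow body at (248,207) with its bar from about (220,198) to (264,209), blue at (304,217), platform at (426,238), green at (421,158). Next I'll zoom in and measure.

```bash
cat > h.py <<'E'
import cv2,numpy as np
from bench import manip
def ray(c,uv,z):
    m=manip.camera_model(c);K=np.array([[m["fx"],0,m["cx"]],[0,m["fy"],m["cy"]],[0,0,1]])
    T=np.array(m["world_from_camera"]);p=cv2.undistortPoints(np.float64(uv).reshape(-1,1,2),K,np.array(m["dist"]))[:,0]
    d=np.c_[p,np.ones(len(p))]@T[:3,:3].T
    return T[:3,3]+d*((z-T[2,3])/d[:,2])[:,None]
def proj(c,P):
    m=manip.camera_model(c);K=np.array([[m["fx"],0,m["cx"]],[0,m["fy"],m["cy"]],[0,0,1]])
    W=np.linalg.inv(np.array(m["world_from_camera"]))
    return cv2.projectPoints(np.float64(P).reshape(-1,1,3),cv2.Rodrigues(W[:3,:3])[0],W[:3,3],K,np.array(m["dist"]))[0][:,0]
E
python3 - <<'E'
from h import *
im=cv2.imread("pics/top0.png")
a=cv2.resize(im[185:235,210:340],None,fx=6,fy=6,interpolation=cv2.INTER_CUBIC)
b=cv2.resize(im[205:275,390:460],None,fx=4,fy=4,interpolation=cv2.INTER_CUBIC)
v=np.zeros((590,780,3),np.uint8);v[:300]=a;v[305:585,:280]=b
s=cv2.imread("pics/side0.png")[150:250,290:360]
v[305:585,300:496]=cv2.resize(s,(196,280),interpolation=cv2.INTER_CUBIC)
cv2.imwrite("pics/z0.png",cv2.convertScaleAbs(v,alpha=1.5))
for l in("yellow_weight","blue_weight"):
    d=[d for d in manip.cut_out("top",l) if d["rect"][1]>180][0]
    p=d["pixels"].astype(np.uint8)
    print(l);print("\n".join("".join("#" if x else "." for x in r) for r in p[194:230,int(d["rect"][0])-2:int(d["rect"][2])+3]))
p=manip.cut_out("top","load_cell")[0]["pixels"]
g=im.max(2)
dark=((g<60)&cv2.dilate(p.astype(np.uint8),np.ones((3,3)))[:].astype(bool)).astype(np.uint8)
n,L,st,ce=cv2.connectedComponentsWithStats(dark);i=1+st[1:,4].argmax();print(st[i],ce[i],ray("top",ce[i],.034))
E
```

```text
yellow_weight
...............................................
...............................................
###......................######................
#################.....###########..............
##################################.............
###################################............
####################################...........
...##################################..........
........################################.......
............################################...
................############################...
.................###########################...
..................##########################...
..................##########################...
..................##########################...
...................################...#####....
...................###############.............
...................###############.............
....................#############..............
.....................############..............
......................###########..............
.......................#########...............
.........................#####
[... 2021 characters left out ...]
#......
................################################......
.................###################.....#######......
.................##################..........##.......
..................#################...................
...................###############....................
...................###############....................
....................#############.....................
.....................###########......................
.......................######.........................
......................................................
......................................................
[408 222  33  33 866] [424.3256351 237.7517321] [[ 0.47452683 -0.07546473  0.034     ]]
```

View pics/z0.png

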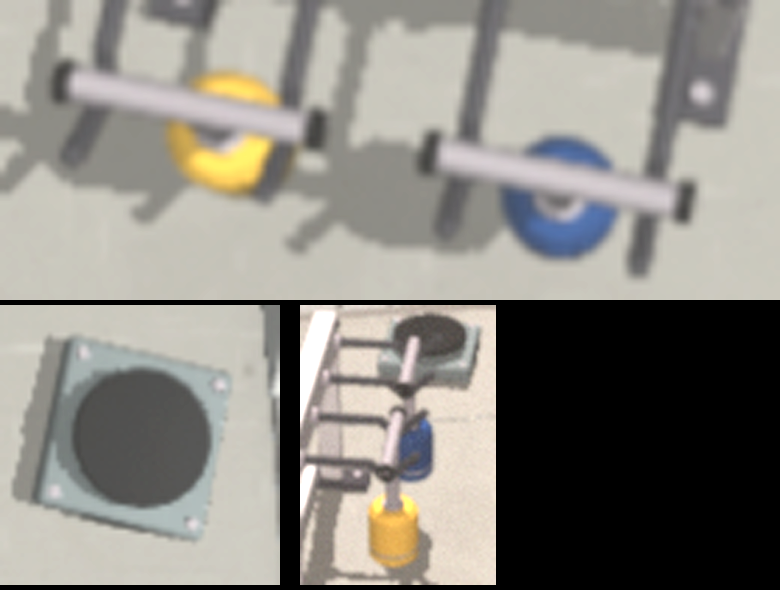

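The zoom shows the yellow bar's end caps at zoom (56,81) and (325,130), its body at (230,132), and the platform disc at zoom (142,437), i.e. about (425,237.7) px. I'll turn these into positions and check them by projection.

Run:
```python
from h import *
z2=lambda x,y:((x+.5)/6+210-.5,(y+.5)/6+185-.5)
for n,a,b in(("yel",(56,81),(325,130)),("blue",(423,152),(692,202))):
    P=ray("top",[z2(*a),z2(*b)],.178);d=P[0]-P[1];c=P.mean(0);yaw=np.arctan2(-d[0],d[1])
    print(n,P.round(4).tolist(),"len",np.linalg.norm(d).round(4),"c",c.round(4),"yaw",np.degrees(yaw).round(1),"r",np.hypot(*c[:2]).round(3))
    R=lambda t:np.array([[np.cos(t),-np.sin(t)],[np.sin(t),np.cos(t)]])
    q=np.r_[c[:2],.175];e=np.array([-np.sin(yaw),np.cos(yaw),0])*.046
    print(" side proj bar",proj("side",[q+e,q-e]).round(1).tolist(),"body",proj("side",[[c[0],c[1],.083]]).round(1).tolist(),"topbody",proj("top",[[c[0],c[1],.109]]).round(1).tolist())
im=cv2.imread("pics/top0.png");g=(im.max(2)<62).astype(np.uint8)[215:262,400:450]
n,L,st,ce=cv2.connectedComponentsWithStats(g);i=1+st[1:,4].argmax();c=ce[i]+[400,215];P=ray("top",c,.034)[0];print(st[i],c,P,proj("side",[P]))
s=cv2.imread("pics/side0.png")
for l in("yellow","blue"):pass
hs=cv2.cvtColor(s,cv2.COLOR_BGR2HSV);m=cv2.inRange(hs[:,:,:],(18,120,60),(35,255,255));m[:, :300]=0;m[:200]=0;m[260:]=0;m[:,350:]=0
ys,xs=np.nonzero(m);print("side yellow body",xs.min(),xs.max(),ys.min(),ys.max(),xs.mean(),ys.mean())
ht=cv2.cvtColor(im,cv2.COLOR_BGR2HSV)
s_=manip.get_state();from scipy.spatial.transform import Rotation as Ro
w,x,y,z=s_["ee_rot"];print(Ro.from_quat([x,y,z,w]).as_matrix().round(3))
```

```text
yel [[0.5538, 0.3798, 0.178], [0.537, 0.2901, 0.178]] len 0.0912 c [0.5454 0.335  0.178 ] yaw -10.6 r 0.64
 side proj bar [[320.0, 210.8], [324.4, 188.4]] body [[322.9, 229.8]] topbody [[246.9, 205.9]]
blue [[0.5294, 0.2577, 0.178], [0.5123, 0.1688, 0.178]] len 0.0905 c [0.5209 0.2132 0.178 ] yaw -10.9 r 0.563
 side proj bar [[326.4, 181.2], [330.3, 162.2]] body [[328.8, 200.8]] topbody [[303.0, 216.9]]
[  8   7  34  33 888] [424.49211712 237.80968468] [ 0.4743835  -0.07586533  0.034     ] [[336.02860422 160.19972433]]
side yellow body 315 331 218 242 323.02515723270443 230.625786163522
[[-0.921  0.39  -0.   ]
 [ 0.39   0.921 -0.   ]
 [ 0.    -0.    -1.   ]]
```

Add to h.py:
```python
from scipy.spatial.transform import Rotation as Ro
def go(x,y,z,yawdeg):  # yawdeg: world angle of tool y
    s=manip.get_state();w,a,b,c=s["ee_rot"];R=Ro.from_quat([a,b,c,w]).as_matrix()
    d=R.T@(np.array([x,y,z])-s["tcp_pos"]);now=np.degrees(np.arctan2(R[1,1],R[0,1]))
    t=-((yawdeg-now+180)%360-180)/5
    print("shift",d.round(4),"twist",t.round(2),"tcp",np.round(s["tcp_pos"],4),"yaw",now.round(2),"tilt",np.degrees(np.arccos(-R[2,2])).round(2),"w",round(s["width"],4),"gf",s["grip_force"],"F",np.round(s["wrist_force"],1),"t",s["time_s"],"j",np.round(s["joints"],2))
```

```text
(no output)
```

Request:
apply_moves([
  [-0.03, -0.006, 0, 1.3],
  [-0.06, -0.013, 0, 2.6],
  [-0.09, -0.02, 0, 3.9],
  [-0.12, -0.026, 0, 5.2],
  [-0.15, -0.032, 0, 6.5],
], hand=-1)

```text
time_s: 1.07
tcp_pos: [0.3607, 0.4636, 0.2314]
ee_rot: [0.0, 0.468, 0.884, 0.0]
wrist_force: [-0.5, 0.8, -0.1]
width: 0.0853
grip_force: 0.0
```

```bash
python3 -c "
from h import *
go(.5455,.335,.235,-10.8)"
```

```text
shift [-0.2103  0.0805 -0.0036] twist 9.01 tcp [0.3607 0.4636 0.2314] yaw 34.24 tilt 0.01 w 0.0853 gf 0.0 F [-0.5  0.8 -0.1] t 1.0667 j [ 0.79  0.34  1.54 -0.    1.26  0.19]
```

Request:
apply_moves([
  [-0.025, 0.01, 0, 1.2],
  [-0.052, 0.02, 0, 2.4],
  [-0.08, 0.03, 0, 3.6],
  [-0.105, 0.04, 0, 4.8],
  [-0.13, 0.05, 0, 6],
])

```text
time_s: 1.48
tcp_pos: [0.4757, 0.3847, 0.2314]
ee_rot: [0.0, 0.681, 0.733, 0.0]
wrist_force: [0.1, -0.2, -0.1]
width: 0.0853
grip_force: 0.0
```

```bash
python3 -c "
from h import *
go(.5455,.335,.235,-10.8)"
```

```text
shift [-0.0547  0.0659 -0.0036] twist 3.0 tcp [0.4757 0.3847 0.2314] yaw 4.22 tilt 0.01 w 0.0853 gf 0.0 F [ 0.1 -0.2 -0.1] t 1.4833 j [ 0.57  0.38  1.48 -0.    1.28  0.49]
```

Request:
apply_moves([
  [-0.018, 0.022, 0, 1],
  [-0.036, 0.044, 0, 2],
  [-0.0547, 0.066, 0, 3],
  [-0.0547, 0.066, 0, 3],
  [-0.0547, 0.066, 0, 3],
])

```text
time_s: 1.9
tcp_pos: [0.5459, 0.3354, 0.2311]
ee_rot: [-0.0, 0.769, 0.639, -0.0]
wrist_force: [-0.7, 0.2, -0.3]
width: 0.0855
grip_force: 0.0
```

Run:
```python
from h import *
go(.5455,.335,.156,-10.8)
ims=[cv2.resize(manip.camera("top")[150:250,190:340],None,fx=4,fy=4),cv2.resize(manip.camera("side")[130:280,250:400],(400,400))]
v=np.zeros((400,800,3),np.uint8);v[:,:400]=ims[0][:,:400];v[:,400:]=ims[1]
cv2.imwrite("pics/a1.png",cv2.convertScaleAbs(v,alpha=1.4))
```

```text
shift [-0.0005 -0.0003  0.0751] twist 0.05 tcp [0.5459 0.3354 0.2311] yaw -10.57 tilt 0.01 w 0.0855 gf 0.0 F [-0.7  0.2 -0.3] t 1.9 j [0.44 0.42 1.42 0.   1.31 0.63]
```

View pics/a1.png

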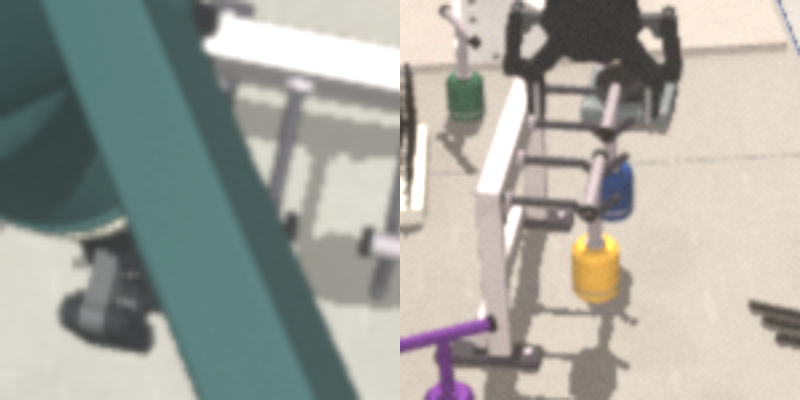

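The side view (right half) shows the open fingers centred over the yellow bar at crop (600,180), clear of the rail. The arm hides the weight in the top view. Next is the descent.

Request:
apply_moves([
  [0, 0, 0.015, 0],
  [0, 0, 0.03, 0],
  [0, 0, 0.045, 0],
  [0, 0, 0.055, 0],
  [0, 0, 0.055, 0],
])

```text
time_s: 2.42
tcp_pos: [0.5421, 0.3364, 0.1739]
ee_rot: [-0.001, 0.768, 0.64, -0.002]
wrist_force: [-0.5, -0.4, 0.2]
width: 0.0852
grip_force: 0.0
```

Request:
apply_moves([
  [0, 0, 0.01, 0],
  [0, 0, 0.02, 0],
  [0, 0, 0.02, 0],
  [0, 0, 0.02, 0],
])

```text
time_s: 2.75
tcp_pos: [0.5443, 0.3363, 0.1558]
ee_rot: [-0.0, 0.769, 0.64, -0.001]
wrist_force: [-0.1, -0.6, -0.2]
width: 0.0853
grip_force: 0.0
```

Run:
```python
from h import *
go(.5455,.335,.156,-10.8)
cv2.imwrite("pics/a2.png",cv2.convertScaleAbs(cv2.resize(manip.camera("side")[150:250,280:380],(600,600),interpolation=cv2.INTER_CUBIC),alpha=1.4))
```

```text
shift [-0.001   0.0014 -0.0002] twist 0.07 tcp [0.5443 0.3363 0.1558] yaw -10.45 tilt 0.07 w 0.0853 gf 0.0 F [-0.1 -0.6 -0.2] t 2.75 j [ 0.45  0.49  1.5  -0.    1.15  0.63]
```

View pics/a2.png

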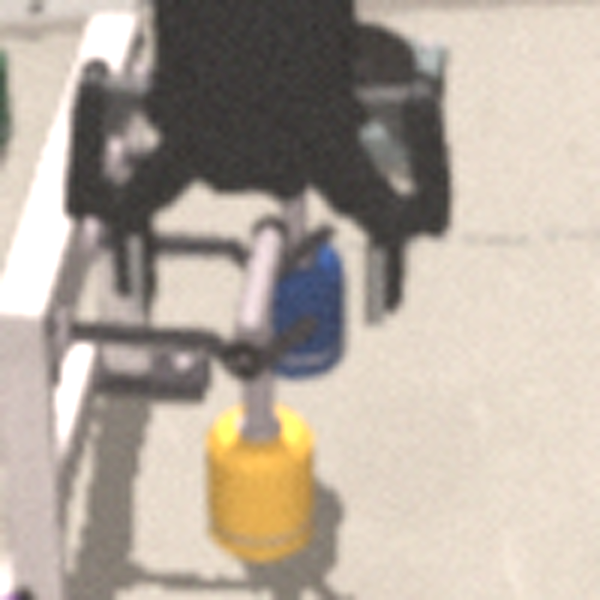

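The fingers straddle the bar: tips at crop (130,290) and (385,320), bar middle near (258,290). Closing.

Request:
apply_moves([
  [0, 0, 0, 0],
  [0, 0, 0, 0],
  [0, 0, 0, 0],
  [0, 0, 0, 0],
  [0, 0, 0, 0],
], hand=1)

```text
time_s: 3.22
tcp_pos: [0.5448, 0.3364, 0.1565]
ee_rot: [0.0, 0.769, 0.64, 0.0]
wrist_force: [-1.1, -0.3, -0.3]
width: 0.0254
grip_force: 0.0
```

Request:
apply_moves([
  [0, 0, 0, 0],
  [0, 0, 0, 0],
  [0, 0, 0, 0],
  [0, 0, 0, 0],
  [0, 0, 0, 0],
])

```text
time_s: 3.63
tcp_pos: [0.5457, 0.3364, 0.1567]
ee_rot: [0.0, 0.769, 0.64, 0.001]
wrist_force: [3.4, -0.0, 1.3]
width: 0.0104
grip_force: 58.5
```

Request:
apply_moves([
  [0, 0, -0.006, 0],
  [0, 0, -0.014, 0],
  [0, 0, -0.022, 0],
  [0, 0, -0.03, 0],
  [0, 0, -0.038, 0],
])

```text
time_s: 4.05
tcp_pos: [0.5443, 0.3364, 0.1951]
ee_rot: [-0.0, 0.769, 0.64, -0.0]
wrist_force: [0.5, -0.8, -3.5]
width: 0.0102
grip_force: 58.5
```

Request:
apply_moves([
  [0, 0, -0.01, 0],
  [0, 0, -0.02, 0],
  [0, 0, -0.03, 0],
  [0, 0, -0.035, 0],
  [0, 0, -0.035, 0],
])

```text
time_s: 4.47
tcp_pos: [0.5457, 0.3369, 0.2313]
ee_rot: [0.0, 0.769, 0.64, 0.002]
wrist_force: [-0.1, -1.4, -3.7]
width: 0.0106
grip_force: 58.6
```

Run:
```python
from h import *
go(.447,.354,.23,-10.8)
cv2.imwrite("pics/a3.png",cv2.convertScaleAbs(cv2.resize(manip.camera("side")[130:250,280:400],(600,600),interpolation=cv2.INTER_CUBIC),alpha=1.4))
```

```text
shift [-0.0011 -0.1002  0.0011] twist 0.07 tcp [0.5457 0.3369 0.2313] yaw -10.47 tilt 0.18 w 0.0106 gf 58.55532646179199 F [-0.1 -1.4 -3.7] t 4.4667 j [ 0.45  0.42  1.42 -0.    1.3   0.63]
```

View pics/a3.png

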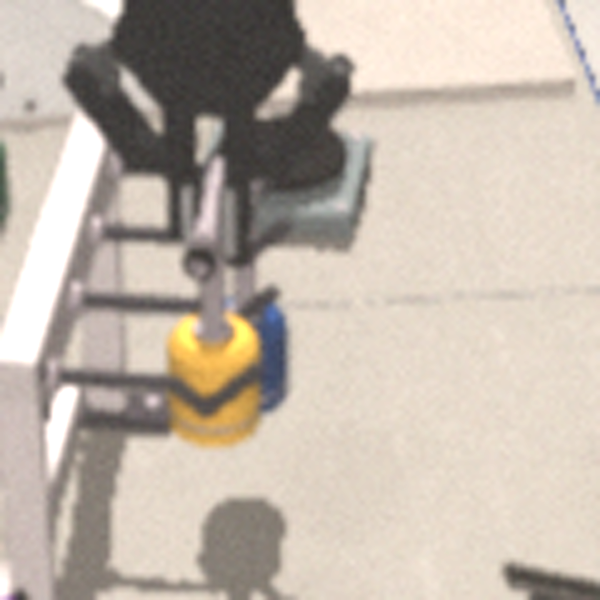

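The weight is held upright and clear of the notches. Its body, at crop (213,380), is still level with the rods, so I'll go straight up until it clears them.

Request:
apply_moves([
  [0, 0, -0.012, 0],
  [0, 0, -0.028, 0],
  [0, 0, -0.044, 0],
  [0, 0, -0.06, 0],
  [0, 0, -0.075, 0],
])

```text
time_s: 4.93
tcp_pos: [0.5444, 0.3362, 0.3052]
ee_rot: [-0.0, 0.769, 0.64, -0.0]
wrist_force: [-0.6, 0.5, -3.7]
width: 0.0104
grip_force: 58.7
```

Request:
apply_moves([
  [0, -0.012, -0.005, 0],
  [0, -0.03, -0.008, 0],
  [0, -0.055, -0.008, 0],
  [0, -0.08, -0.008, 0],
  [0, -0.1, -0.008, 0],
])

```text
time_s: 5.35
tcp_pos: [0.4432, 0.3544, 0.3116]
ee_rot: [-0.001, 0.769, 0.64, -0.001]
wrist_force: [-0.1, 1.5, -3.8]
width: 0.0099
grip_force: 58.7
```

```bash
python3 -c "
from h import *
go(.41,.20,.315,-20)"
```

```text
shift [-0.1578 -0.0046 -0.0031] twist 1.91 tcp [0.4432 0.3544 0.3116] yaw -10.46 tilt 0.17 w 0.0099 gf 58.717190623283386 F [-0.1  1.5 -3.8] t 5.35 j [0.55 0.25 1.47 0.   1.43 0.73]
```

Request:
apply_moves([
  [-0.02, 0, -0.002, 0],
  [-0.05, 0, -0.003, 0],
  [-0.083, 0, -0.003, 0],
  [-0.116, -0.002, -0.003, 0],
  [-0.15, -0.005, -0.003, 0],
])

```text
time_s: 5.77
tcp_pos: [0.4124, 0.207, 0.3147]
ee_rot: [-0.0, 0.768, 0.64, -0.001]
wrist_force: [1.1, -1.7, -3.7]
width: 0.0101
grip_force: 58.7
```

```bash
python3 -c "
from h import *
go(.4744,-.0759,.315,-10.5)"
```

```text
shift [-0.267   0.1121 -0.0003] twist 0.02 tcp [0.4124 0.207  0.3147] yaw -10.4 tilt 0.08 w 0.0101 gf 58.74561846256256 F [ 1.1 -1.7 -3.7] t 5.7667 j [0.32 0.08 1.67 0.   1.39 0.5 ]
```

Request:
apply_moves([
  [-0.025, 0.008, 0, 0],
  [-0.055, 0.018, 0, 0],
  [-0.085, 0.03, 0, 0],
  [-0.115, 0.042, 0, 0],
  [-0.145, 0.055, 0, 0],
])

```text
time_s: 6.18
tcp_pos: [0.4404, 0.0545, 0.315]
ee_rot: [-0.001, 0.768, 0.64, -0.0]
wrist_force: [1.1, 0.0, -4.1]
width: 0.0104
grip_force: 58.8
```

Request:
apply_moves([
  [-0.03, 0.014, 0, 0],
  [-0.06, 0.028, 0, 0],
  [-0.09, 0.042, 0, 0],
  [-0.115, 0.053, 0, 0],
  [-0.122, 0.057, 0, 0],
])

```text
time_s: 6.6
tcp_pos: [0.4759, -0.0782, 0.315]
ee_rot: [0.001, 0.769, 0.639, -0.001]
wrist_force: [0.1, 1.1, -4.5]
width: 0.01
grip_force: 58.8
```

Request:
apply_moves([
  [0, 0, 0.015, 0],
  [0, 0, 0.04, 0],
  [0, 0, 0.065, 0],
  [0, 0, 0.08, 0],
  [0, 0, 0.08, 0],
])

```text
time_s: 7.02
tcp_pos: [0.4721, -0.0732, 0.2317]
ee_rot: [-0.004, 0.769, 0.64, -0.002]
wrist_force: [-0.5, -0.3, -3.3]
width: 0.0104
grip_force: 58.8
```

Run:
```python
from h import *
go(.4744,-.0759,.235,-10.5)
s=manip.camera("side");t=manip.camera("top")
v=np.zeros((400,800,3),np.uint8);v[:,:400]=cv2.resize(s[100:200,285:385],(400,400),interpolation=cv2.INTER_CUBIC);v[:,400:]=cv2.resize(t[190:290,375:475],(400,400),interpolation=cv2.INTER_CUBIC)
cv2.imwrite("pics/a4.png",cv2.convertScaleAbs(v,alpha=1.4))
def yel(im):
    m=cv2.inRange(cv2.cvtColor(im,cv2.COLOR_BGR2HSV),(18,120,60),(35,255,255));n,L,st,ce=cv2.connectedComponentsWithStats(m);i=1+st[1:,4].argmax();return st[i],ce[i]
print(yel(s),yel(t))
```

```text
shift [-0.0023  0.0027 -0.0033] twist 0.01 tcp [ 0.4721 -0.0732  0.2317] yaw -10.46 tilt 0.48 w 0.0104 gf 58.84546101093292 F [-0.5 -0.3 -3.3] t 7.0167 j [-0.3   0.19  1.76  0.    1.21 -0.12]
(array([331, 116,  13,  19, 193], dtype=int32), array([337.        , 124.82901554])) (array([432, 232,  22,  16, 179], dtype=int32), array([440.81005587, 241.48044693]))
```

View pics/a4.png

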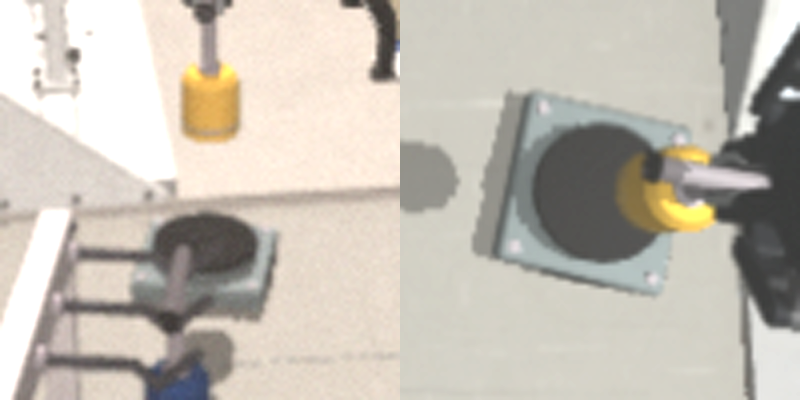

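The weight hangs upright over the platform: side crop (210,100) above the disc at (207,243). The sideways offset in the top view looks like parallax, so I'll check it by projection and settle.

Request:
apply_moves([
  [-0.001, 0.001, 0, 0],
  [-0.001, 0.001, 0, 0],
  [-0.001, 0.001, 0, 0],
])

```text
time_s: 7.37
tcp_pos: [0.4776, -0.0763, 0.2366]
ee_rot: [0.001, 0.769, 0.64, 0.001]
wrist_force: [0.0, -0.9, -3.9]
width: 0.0103
grip_force: 58.9
```

Run:
```python
from h import *
from scipy.optimize import least_squares
go(.4744,-.0759,.194,-10.5)
# body outline fit: side bbox of yellow vs predicted cylinder
def yel(im):
    m=cv2.inRange(cv2.cvtColor(im,cv2.COLOR_BGR2HSV),(15,110,50),(38,255,255));n,L,st,ce=cv2.connectedComponentsWithStats(m);x,y,w,h,_=st[1+st[1:,4].argmax()];return np.array([x,y,x+w,y+h])-.5
s=manip.camera("side");t=manip.camera("top")
bs,bt=yel(s),yel(t);print(bs,bt)
th=np.linspace(0,2*np.pi,60,endpoint=False)
def cyl(p):
    return np.concatenate([np.c_[p[0]+.022*np.cos(th),p[1]+.022*np.sin(th),np.full(60,p[2]+h)] for h in(0,.052)])
def f(p):
    a=proj("side",cyl(p));b=proj("top",cyl(p))
    A=np.r_[a.min(0),a.max(0)];B=np.r_[b.min(0),b.max(0)]
    return np.r_[A-bs,(B-bt)[[0,1,3]]]
r=least_squares(f,[.4744,-.0759,.13],diff_step=1e-4);print(r.x,r.fun.round(1))
```

```text
shift [-0.0002 -0.0033  0.0426] twist 0.01 tcp [ 0.4776 -0.0763  0.2366] yaw -10.46 tilt 0.14 w 0.0103 gf 58.85702669620514 F [ 0.  -0.9 -3.9] t 7.3667 j [-0.3   0.18  1.75 -0.    1.21 -0.12]
[328.5 113.5 341.5 132.5] [432.5 227.5 455.5 245.5]
[ 0.47407697 -0.08407627  0.13432423] [-0.  -1.2  1.5  1.7  0.3 -2.5  1.6]
```

Request:
apply_moves([
  [0, -0.001, 0.015, 0],
  [0, -0.002, 0.035, 0],
  [0, -0.002, 0.055, 0],
  [0, -0.002, 0.07, 0],
  [0, -0.002, 0.08, 0],
])

```text
time_s: 7.88
tcp_pos: [0.4741, -0.0756, 0.1542]
ee_rot: [-0.001, 0.769, 0.64, -0.0]
wrist_force: [-0.3, 0.6, -4.0]
width: 0.0102
grip_force: 58.8
```

Request:
apply_moves([
  [0, 0, 0.004, 0],
  [0, 0, 0.008, 0],
  [0, 0, 0.012, 0],
  [0, 0, 0.014, 0],
  [0, 0, 0.014, 0],
])

```text
time_s: 8.3
tcp_pos: [0.4749, -0.0758, 0.1415]
ee_rot: [0.0, 0.769, 0.64, 0.0]
wrist_force: [0.6, 0.2, -4.1]
width: 0.0102
grip_force: 58.9
```

Run:
```python
from h import *
go(.4744,-.0759,.1336,-10.5)
s=manip.camera("side");t=manip.camera("top")
v=np.zeros((400,800,3),np.uint8);v[:,:400]=cv2.resize(s[100:200,285:385],(400,400),interpolation=cv2.INTER_CUBIC);v[:,400:]=cv2.resize(t[190:290,375:475],(400,400),interpolation=cv2.INTER_CUBIC)
cv2.imwrite("pics/a5.png",cv2.convertScaleAbs(v,alpha=1.4))
```

```text
shift [-0.0002 -0.0005  0.0079] twist 0.01 tcp [ 0.4749 -0.0758  0.1415] yaw -10.46 tilt 0.03 w 0.0102 gf 58.865905702114105 F [ 0.6  0.2 -4.1] t 8.3 j [-0.3   0.3   1.87 -0.    0.97 -0.12]
```

View pics/a5.png

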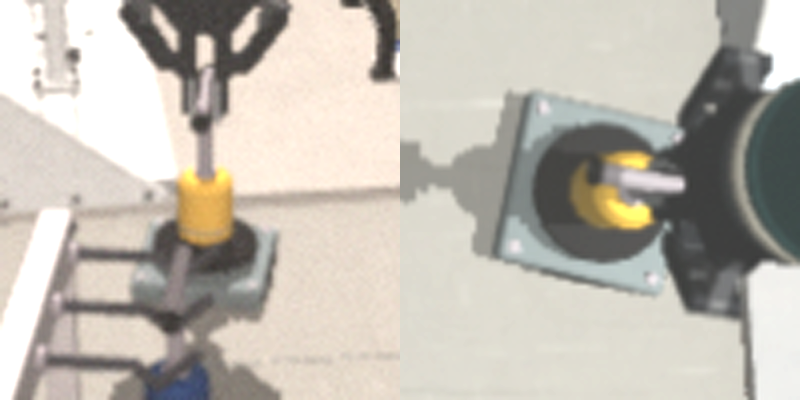

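The body's underside, at side crop (206,240), is just above the disc centre at (207,243), and in the top view the body is over the disc. I'll lower the last 8 mm gently.

Request:
apply_moves([
  [0, 0, 0.002, 0],
  [0, 0, 0.004, 0],
  [0, 0, 0.006, 0],
  [0, 0, 0.006, 0],
  [0, 0, 0.006, 0],
])

```text
time_s: 8.82
tcp_pos: [0.4745, -0.0757, 0.1351]
ee_rot: [-0.0, 0.769, 0.64, -0.0]
wrist_force: [-0.5, -0.7, -3.8]
width: 0.0105
grip_force: 58.9
```

Request:
apply_moves([
  [0, 0, 0.0005, 0],
  [0, 0, 0.001, 0],
  [0, 0, 0.001, 0],
  [0, 0, 0.001, 0],
])

```text
time_s: 9.15
tcp_pos: [0.4747, -0.0758, 0.1343]
ee_rot: [-0.0, 0.769, 0.64, -0.0]
wrist_force: [-0.3, -0.5, -4.3]
width: 0.01
grip_force: 58.9
```

Request:
apply_moves([
  [0, 0, 0.0004, 0],
  [0, 0, 0.0008, 0],
  [0, 0, 0.0008, 0],
])

```text
time_s: 9.4
tcp_pos: [0.475, -0.076, 0.1339]
ee_rot: [0.0, 0.769, 0.64, 0.0]
wrist_force: [-1.1, -1.2, 2.5]
width: 0.0102
grip_force: 59.6
```

Contact is felt: the vertical force went from -4.3 to +2.5 N. Releasing.

Request:
apply_moves([
  [0, 0, 0, 0],
  [0, 0, 0, 0],
  [0, 0, 0, 0],
  [0, 0, 0, 0],
  [0, 0, 0, 0],
], hand=-1)

```text
time_s: 9.82
tcp_pos: [0.4748, -0.0758, 0.1336]
ee_rot: [0.0, 0.769, 0.64, 0.0]
wrist_force: [0.4, -0.1, 0.2]
width: 0.0701
grip_force: 0.0
```

Request:
apply_moves([
  [0, 0, 0, 0],
  [0, 0, 0, 0],
  [0, 0, 0, 0],
  [0, 0, 0, 0],
  [0, 0, 0, 0],
])

```text
time_s: 10.23
tcp_pos: [0.4747, -0.0758, 0.1335]
ee_rot: [0.0, 0.769, 0.64, -0.0]
wrist_force: [0.2, 0.3, -0.4]
width: 0.0857
grip_force: 0.0
```

Request:
apply_moves([
  [0, 0, -0.015, 0],
  [0, 0, -0.035, 0],
  [0, 0, -0.055, 0],
  [0, 0, -0.075, 0],
  [0, 0, -0.095, 0],
])

```text
time_s: 10.65
tcp_pos: [0.4744, -0.0757, 0.2294]
ee_rot: [-0.0, 0.769, 0.64, -0.0]
wrist_force: [-0.1, -0.3, 0.3]
width: 0.0856
grip_force: 0.0
```

Request:
apply_moves([
  [0, 0, -0.015, 0],
  [0, 0, -0.03, 0],
  [0, 0, -0.03, 0],
  [0, 0, -0.03, 0],
  [0, 0, -0.03, 0],
])

```text
time_s: 11.07
tcp_pos: [0.4741, -0.0756, 0.2577]
ee_rot: [-0.0, 0.769, 0.64, -0.0]
wrist_force: [-0.7, 0.6, -0.3]
width: 0.0853
grip_force: 0.0
```

Run:
```python
from h import *
go(.4744,-.0759,.26,-10.5)
s=manip.camera("side");t=manip.camera("top")
v=np.zeros((400,800,3),np.uint8);v[:,:400]=cv2.resize(s[120:220,255:355],(400,400),interpolation=cv2.INTER_CUBIC);v[:,400:]=cv2.resize(t[190:290,375:475],(400,400),interpolation=cv2.INTER_CUBIC)
cv2.imwrite("pics/a6.png",cv2.convertScaleAbs(v,alpha=1.4))
```

```text
shift [-0.0003  0.0003 -0.0023] twist 0.01 tcp [ 0.4741 -0.0756  0.2577] yaw -10.46 tilt 0.06 w 0.0853 gf 0.0 F [-0.7  0.6 -0.3] t 11.0667 j [-0.3   0.16  1.72 -0.    1.26 -0.12]
```

View pics/a6.png

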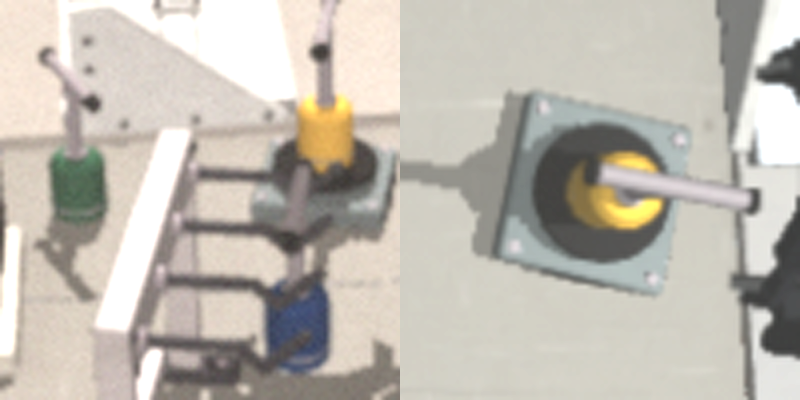

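The yellow weight stands upright in the middle of the disc: side crop (325,150), top crop (615,190), with the lean in the top view being parallax. Blue still hangs, green still stands, and the gripper is clear. Handing in.

```bash
python3 -c "
from bench import manip
print(manip.close_job())"
```

```text
the job is handed in; nothing more can be done
None
```

The yellow weight stands upright in the middle of the load cell's platform, blue still hangs and green still stands; the job was handed in at about 11 s with the gripper clear, and no verdict was returned.

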